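# Scan the parts bin, then hold its sprung cover

### The job

Take the pen scanner out of its desk stand, hold it steady for a good second a few centimetres above the striped label on the shut cover of the blue parts bin, pointing at the middle of the label without touching it, then put the scanner back upright in its stand. Next raise the cover by its bar handle clearly past its balance point, but not up to its stop, ease it back to just below that point (about five degrees), and finish with it held still there in the gripper for a colleague to reach in: do not let go. Leave everything else on the bench where it is.

Things in the scene. Friction and masses are not known exactly. Their poses are not given: they have to be found in the camera images.
- bin: fixed blue steel bin, 150 (x) x 170 (y) x 70 mm high, walls 4 mm. Origin at the centre of its underside; x axis from the handle side (near the robot) to the hinge side, y along the hinge, z up; turned up to 0.25 rad either way. A dark round housing on each side of the hinge carries a yellow line: the cover's side edge lies along it at the balance point.
- hinge (a point): point on the hinge axis at mid-width: 75 mm along the bin's +x from its centre, 72 mm above the bench. The hinge axis is the bin's y axis.
- cover (a joint): angle of the grey steel cover (158 x 172 x 5 mm, 0.8 kg): 0 shut and level, grows as the handle side rises, stop at 1.35 rad. A spring carries part of its weight: balance point at 0.80 rad (46 degrees). Below it the cover sinks shut when let go, above it the spring lifts it on to the stop; damped, almost no friction. Less than 4 N at the handle moves it slowly.
- handle (a point): centre of the round steel bar handle on the cover's front edge: along the bin's y, 10 mm thick, 100 mm clear between its arms, 28 mm in front of the cover's edge and 19 mm above its top when shut. From the hinge axis it lies 186 mm towards the robot and 24 mm up when shut (96 mm above the bench). The bar turns easily in a pinch from above across the bin's x, so the hand can stay upright.
- label (a point): centre of the white label with black stripes, 34 (bin x) x 54 (bin y) mm, on top of the cover: 80 mm from the hinge towards the handle, 78 mm above the bench while shut; its z axis points up then.
- scanner_tip (a point): centre of the red window at the lower end of the scanner: a round white pen, 22 mm thick, 140 mm long, 60 g, with an orange and a black ring. The scanner's z axis points from the window up to its other end; it looks along -z, straight out of the window. The lowest 14 mm taper to 14 mm.
- scanner_grip (a point): point on the scanner's axis 95 mm above its window, where to grip it (middle of the part that stands clear of the stand, 43 mm above the stand's rim); any direction round it will do.
- stand_bore (a point): centre of the floor of the bore in the fixed desk stand (grey tube, 40 mm wide, on a black foot 86 mm wide), 6 mm above the bench. The bore is upright, 27 mm wide, 46 mm deep; the rim lies 52 mm above the bench. The scanner stands upright in it, window down on this floor.
- solder_spool: reel of solder with green flanges, 49 mm wide, 39 mm high; bystander, to be left alone. Origin at its underside.
- tape_roll: roll of black tape, 73 mm wide, 19 mm high; bystander, to be left alone. Origin at its underside.
- jar_ipa: white screw jar, 42 mm wide, 89 mm high; bystander, to be left alone. Origin at its underside.
- screwdriver_2: red screwdriver, 158 mm long, lying; bystander, to be left alone. Origin at its underside.
- part_box_b: brown parts box, 52 x 72 x 30 mm; bystander, to be left alone. Origin at its underside.
- mug: blue and white mug, 92 mm high; bystander, to be left alone. Origin at its underside.
- pliers_orange: orange pliers, 148 mm long, lying; bystander, to be left alone. Origin at its underside.

How it is judged:
By the outcome, as a careful person would: the job done as asked, in the order asked, and still so for the second after the job is handed in, while the arm keeps its last pose, push and grip.
It also fails if it takes over 67 s, if anything falls off the work surface, if the arm or the gripper's body presses on something with over 40 N, if the wrist force passes 120 N, or if a joint passes its speed limit or range.

### The arm

A 7-joint arm with a two-finger parallel gripper is mounted at the origin on a cart in front of the work surface, level with it; the furniture and walls round the work are solid. World frame = base frame: x ahead of the robot, y to its left, z up, the work surface at z = 0. Lengths are in m, angles in rad, forces in N, time in s.
With the tool pointing down it reaches from about 0.425 to 0.925 m from the base axis. Payload 6.8 kg.
Tool frame: the origin (TCP) lies on the centre line of the jaws, within the pads' length; the fingertips stand bot.tip_reach ahead of it and the grasp point (between the pads) lies 3 mm ahead of it (bot.tip_reach is the distance from the TCP to the fingertips, in m); z points along the fingers, y is the line along which they close (so a half turn about z gives the same grasp; the last joint's range is limited). The gripper opens to 85 mm and grips with 20 to 120 N. Pads are 22 mm wide; open, the fingers measure 114 mm over their backs; the gripper's body (76 mm by 85 mm) begins 54 mm behind the grasp point. The pads swing forward as they close: fully open they stand 13 mm farther back than shut.
Start: joints at [1.166, 0.477, 0.022, 1.555, -0.011, 1.109, -0.083], TCP at [0.197, -0.646, 0.253] pointing down, gripper open.
Joint ranges: [-2.96, 2.96], [-0.34, 2.1], [-1.41, 1.46], [0.24, 2.44], [-1.37, 4.51], [0.17, 1.92], [-2.96, 2.96]. Speed limits (rad/s): [2.39, 2.39, 3.14, 3.14, 3.14, 3.14, 3.14].

### API

Orientations are given as a unit quaternion [w, x, y, z].
In Python, from station import bot gives the robot as it stands.
- The arm moves only by the tool jog_arm, never from a script. Its argument "deltas" is a list of rows, each a list of 7 numbers: the shift along the world's x, y, z in m, then the turn, a rotation vector about the world's x, y, z in rad, then the opening, from 0 (shut) to 1 (fully open). In form: [[x, y, z, rx, ry, rz, grip], ...]. A call has 1 to 10 rows; each row shifts and turns the commanded pose from where the row before left it; what a row does not reach is not made up. A row lasts 1/10 s, in which the tool goes at most 50 mm and 8.59 degrees, less where a joint would pass 70% of its speed; a pose out of reach is approached as far as the arm can. A call with a gripper value outside its range is refused whole. The fingers move at their own pace and stop on an object; "newtons" is the grip in N (left out, the last holds). Time passes only in rows, so rows that do not move let the fingers close. It gives the time, the measured TCP pose, the force, the opening and the grip force at its end, in the units of the state.
- bot.get_obs(): the state, without advancing time (a new reading comes with each control period).
- bot.read_camera(name): name is "scene" or "top"; returns a dict with "img" (400x640x3 uint8, red, green, blue), "K" (3x3 intrinsics, pixels), "eye" and "attitude" of the camera in the world. Camera axes: x right, y down, z forward; pixel columns grow to the right and rows downward; lengths in m; the calibration is good to about 2 mm. A picture is of the moment at which its call begins. There is no depth.
- bot.hand_in(): hands the job in; it is judged then, once.
The state is a dict: "t": time; "q": joint angles; "joint_vel": joint speeds; "joint_torque": joint torques, N m; "eef_pos": TCP position; "tool_rot": TCP orientation; "contact_force": force on the tool from outside, world axes, zero at the start; "torque": the same for the moment, N m; "gripper_width": opening from 0.0 (shut) to 1.0 (fully open); "grasp_force": force on a finger pad.
Only numpy, scipy, OpenCV 4.12 (cv2) and the standard library are available. Lean on these libraries where they do the work, as an engineer would, in place of code of your own. Each camera call takes 0.05 s, during which the arm holds its last target. There are 200 camera calls.

## Working session

There is one attempt and no reset: what is moved stays moved. The work goes in short steps, Python scripts to look and compute and a tool call to move; the robot and the scene stay as the last step left them, time stands still between calls to the robot, and variables do not carry over. Pictures are saved under pics/ and viewed, at most 10 in all, crops included, and the job is handed in when it is done.

Besides the shell and the picture viewer there is one more tool, called after ">>>" by a JSON object that holds its "method" and its "body", one argument or row to a line. jog_arm: Moves the arm, as the interface text tells. Its arguments: {"type":"object","properties":{"deltas":{"type":"array"},"newtons":{"type":"number"}},"required":["deltas"]}

```bash
mkdir -p pics
cat > h.py <<'E'
import cv2,numpy as np
from station import bot
def snap(n):
    for c in (n,):
        d=bot.read_camera(c); return d
E
python3 - <<'E'
from h import *
o=bot.get_obs();print(bot.tip_reach,{k:np.round(v,3).tolist() for k,v in o.items()})
for n in("scene","top"):
    d=bot.read_camera(n);cv2.imwrite(f"pics/{n}0.png",d["img"][:,:,::-1]);print(n,d["K"],d["eye"],d["attitude"])
E
```

```text
0.022 {'t': 0.0, 'q': [1.166, 0.478, 0.022, 1.556, -0.012, 1.109, -0.083], 'joint_vel': [-0.001, -0.001, 0.0, 0.001, -0.0, 0.0, 0.001], 'joint_torque': [0.0, -59.645, 1.608, -28.12, 0.012, 0.009, -0.0], 'eef_pos': [0.197, -0.645, 0.252], 'tool_rot': [-0.001, 0.989, 0.148, -0.0], 'contact_force': [0.447, -0.297, 0.361], 'torque': [-0.03, 0.065, 0.072], 'grasp_force': 0.0, 'gripper_width': 0.995}
scene [[447.76916264   0.         316.71738829]
 [  0.         447.76916264 200.36821682]
 [  0.           0.           1.        ]] [0.02050047 0.63603744 1.21453116] [ 0.11083193 -0.3062065   0.88698979 -0.32741865]
top [[407.23195456   0.         318.79000005]
 [  0.         407.23195456 197.73578804]
 [  0.           0.           1.        ]] [ 0.27615331 -0.09160806  1.53621978] [-0.07744422  0.72301791 -0.68211035  0.07728493]
```

View pics/scene0.png

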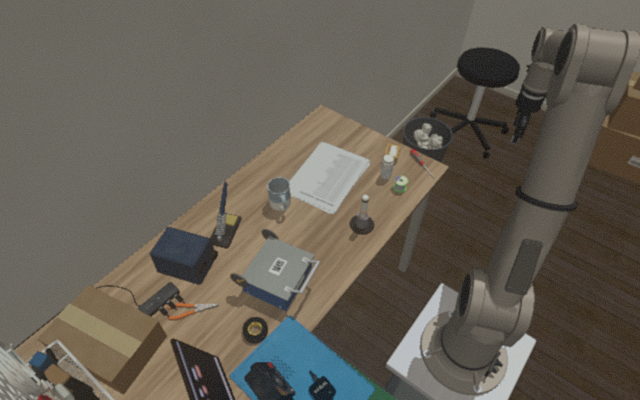

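View pics/top0.png

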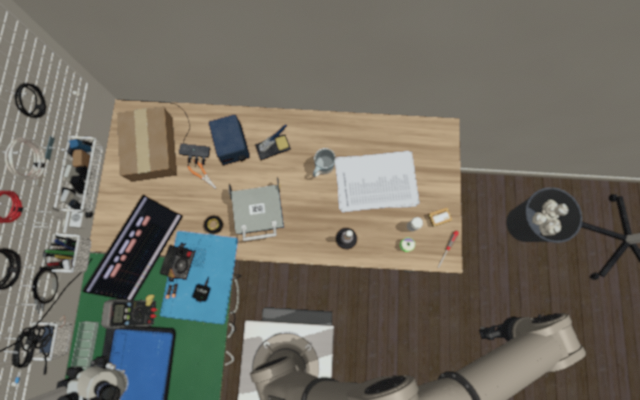

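The scene picture shows the scanner in its stand at about (363,215) and the bin at (280,270). In the top picture the stand is at (347,238), the cover at (257,208) and the handle bar at (260,237). I'll enlarge these areas next.

Run:
```python
import cv2,numpy as np
s=cv2.imread("pics/scene0.png");t=cv2.imread("pics/top0.png")
def c(im,x,y,w,h,f): 
    r=cv2.resize(im[y:y+h,x:x+w],None,fx=f,fy=f,interpolation=cv2.INTER_CUBIC)
    for i in range(0,w,10): cv2.line(r,(i*f,0),(i*f,6 if i%50 else 14),(0,0,255),1)
    for i in range(0,h,10): cv2.line(r,(0,i*f),(6 if i%50 else 14,i*f),(0,0,255),1)
    return r
# left: top bin/stand ; 
cv2.imwrite("pics/c1.png",c(t,220,170,150,90,5))
a=c(s,230,220,100,100,5);b=c(s,335,185,60,100,5)
cv2.imwrite("pics/c2.png",np.hstack([a,b]))
```

```text
(no output)
```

View pics/c1.png

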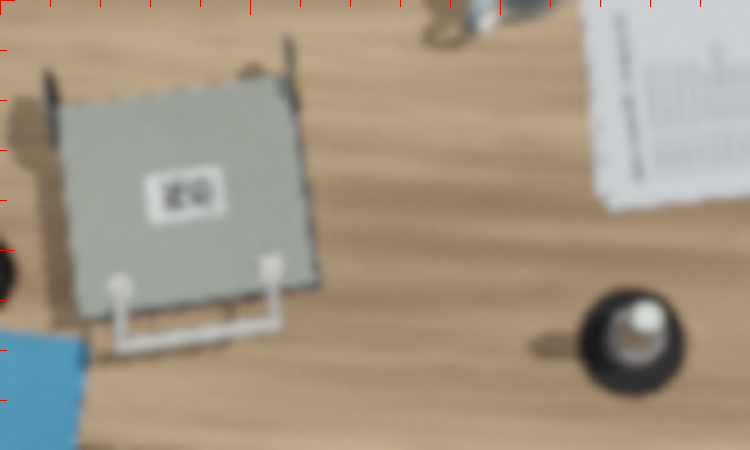

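View pics/c2.png

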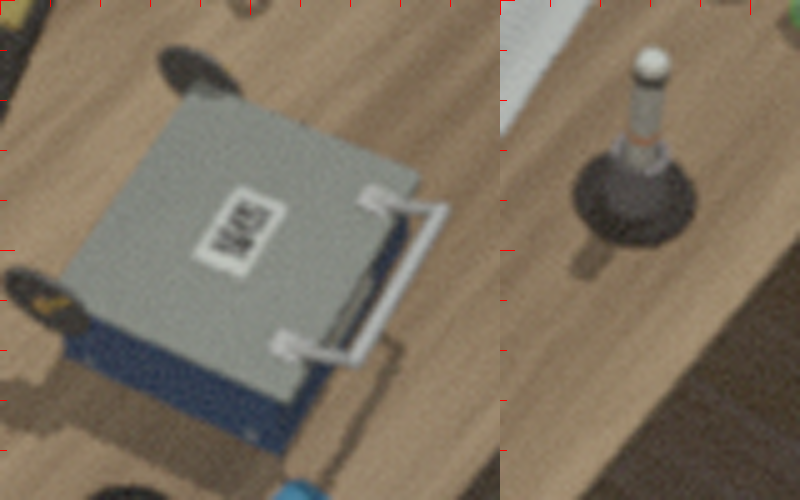

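The top crop shows the label centre at (186,195), the bar from (118,347) to (280,323) and the scanner cap at (648,316). The scene crop shows the label at (240,232), the bar from (357,357) to (445,208), the cap at (651,62) and the stand foot at (634,198). I'll fit poses to both views.

```bash
cat >> h.py <<'E'
from scipy.optimize import least_squares
from scipy.spatial.transform import Rotation as R
CAM={}
def cam(n):
    if n not in CAM: CAM[n]=bot.read_camera(n)
    return CAM[n]
def proj(n,P):
    d=cam(n);q=np.roll(d["attitude"],-1)
    c=R.from_quat(q).inv().apply(np.atleast_2d(P)-d["eye"])@np.array(d["K"]).T
    return c[:,:2]/c[:,2:]
def ray(n,uv,z):
    d=cam(n);v=R.from_quat(np.roll(d["attitude"],-1)).apply(np.linalg.inv(d["K"])@[*uv,1])
    return d["eye"]+v*(z-d["eye"][2])/v[2]
E
python3 - <<'E'
from h import *
T=lambda a:np.array(a)/5+[220,170]
S=lambda a:np.array(a)/5+[230,220]
S2=lambda a:(np.array(a)-[500,0])/5+[335,185]
# bin local pts relative to hinge (x toward +x): far-left y+
loc=np.array([[0,.086,.077],[0,-.086,.077],[-.158,-.086,.077],[-.158,.086,.077],[-.080,0,.078],[-.186,.05,.096],[-.186,-.05,.096]])
top=T([(57,105),(290,78),(318,287),(82,320),(186,195),(118,347),(280,323)])
sc=S([(65,275),(200,85),(420,178),(292,400),(240,232),(357,357),(445,208)])
# scene: which is which
def W(p): 
    c,s=np.cos(p[2]),np.sin(p[2]);return np.c_[loc[:,0]*c-loc[:,1]*s+p[0],loc[:,0]*s+loc[:,1]*c+p[1],loc[:,2]]
print([ray("top",top[i],.077).round(3) for i in range(5)]);
sc=S([(65,275),(200,85),(420,178),(292,400),(240,232),(357,357),(445,208)])
f=lambda p:np.r_[proj("top",W(p))-top,proj("scene",W(p))-sc].ravel()
r=least_squares(f,[.6,0,0]);print(r.x,r.fun.reshape(-1,2).round(1).tolist())
w=W(r.x);print("label",w[4],"handle",w[5:].mean(0))
sp=lambda p:np.array([[*p,.146],[*p,.005]])
g=lambda p:np.r_[proj("top",sp(p))-T([(647,317),(632,342)]),proj("scene",sp(p))-S2([(651,60),(634,198)])].ravel()
r=least_squares(g,[.6,-.3]);print(r.x,r.fun.reshape(-1,2).round(1).tolist())
E
```

```text
[array([0.608, 0.241, 0.077]), array([0.638, 0.071, 0.077]), array([0.484, 0.039, 0.077]), array([0.45 , 0.206, 0.077]), array([0.546, 0.14 , 0.077])]
[0.62346861 0.15508687 0.19614788] [[0.3, 0.3], [0.2, -0.5], [-0.3, -0.3], [-0.6, -0.4], [0.0, 0.2], [2.0, -0.1], [-2.3, 0.8], [-2.7, 2.7], [0.5, -2.1], [1.5, -1.5], [-0.6, -0.1], [1.0, -0.8], [1.1, -1.0], [-0.5, 1.7]]
label [0.54500264 0.13949547 0.078     ] handle [0.44103523 0.11883686 0.096     ]
[ 0.46640687 -0.19213562] [[-0.7, 0.1], [-0.6, 0.0], [0.4, -0.4], [0.2, -0.9]]
```

>>> {"method": "jog_arm", "body": {
  "deltas": [
    [0.015,0.025,0.005,0,0,0,1],
    [0.022,0.037,0.005,0,0,0,1],
    [0.022,0.037,0,0,0,0,1],
    [0.022,0.037,0,0,0,0,1],
    [0.022,0.037,0,0,0,0,1],
    [0.022,0.037,0,0,0,0,1],
    [0.022,0.037,0,0,0,0,1],
    [0.022,0.037,0,0,0,0,1],
    [0.022,0.037,0,0,0,0,1],
    [0.022,0.037,0,0,0,0,1]
  ]
}}

```text
t: 1.2
eef_pos: [0.4109, -0.2859, 0.2634]
tool_rot: [0.0, 0.989, 0.148, 0.0]
contact_force: [0.8, -0.3, 0.7]
gripper_width: 0.999
grasp_force: 0.0
```

>>> {"method": "jog_arm", "body": {
  "deltas": [
    [0.022,0.037,0,0,0,0,1],
    [0.018,0.033,0,0,0,0,1],
    [0.01,0.018,0,0,0,0,1],
    [0.004,0.01,0,0,0,0,1],
    [0,0,0,0,0,0,1],
    [0,0,0,0,0,0,1]
  ]
}}

```text
t: 1.8
eef_pos: [0.4637, -0.1908, 0.2632]
tool_rot: [0.0, 0.989, 0.147, -0.0]
contact_force: [0.4, 1.0, -0.3]
gripper_width: 1.006
grasp_force: 0.0
```

Run:
```python
from h import *
o=bot.get_obs();print({k:np.round(o[k],4).tolist() for k in("t","q","eef_pos","tool_rot","contact_force")})
for n in("scene","top"):
    d=cam(n); cv2.imwrite(f"pics/{n}1.png",d["img"][:,:,::-1])
    print(n,proj(n,[[.466,-.192,.146]]).round(1),proj(n,[o["eef_pos"]]).round(1))
s=cv2.imread("pics/scene1.png")[130:260,300:430]
t=cv2.imread("pics/top1.png")[180:310,290:420]
cv2.imwrite("pics/c3.png",np.hstack([cv2.resize(i,(400,400),interpolation=cv2.INTER_CUBIC) for i in(s,t)]))
```

```text
{'t': 1.8, 'q': [0.4941, 0.1958, -0.2598, 1.9367, 0.0596, 1.0168, -1.0679], 'eef_pos': [0.4637, -0.1908, 0.2632], 'tool_rot': [0.0002, 0.9891, 0.1471, -0.0003], 'contact_force': [0.3642, 0.9922, -0.3211]}
scene [[365.7 196.7]] [[369.5 171.3]]
top [[348.7 233.6]] [[351.2 229.4]]
```

View pics/c3.png

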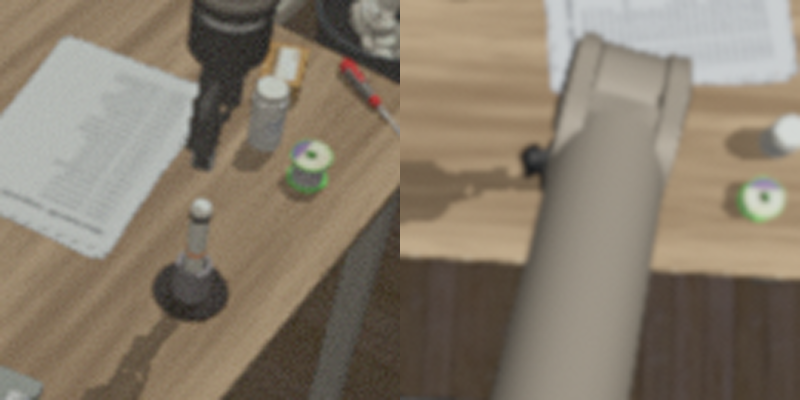

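The scanner cap sits at scene pixel (365,197), below and between the fingers, which agrees with my estimate. I'll go down and grip.

>>> {"method": "jog_arm", "body": {
  "deltas": [
    [0.002,-0.001,-0.02,0,0,0,1],
    [0,0,-0.025,0,0,0,1],
    [0,0,-0.025,0,0,0,1],
    [0,0,-0.025,0,0,0,1],
    [0,0,-0.02,0,0,0,1],
    [0,0,-0.018,0,0,0,1],
    [0,0,-0.014,0,0,0,1],
    [0,0,-0.009,0,0,0,1],
    [0,0,-0.003,0,0,0,1],
    [0,0,0,0,0,0,1]
  ]
}}

```text
t: 2.9
eef_pos: [0.4662, -0.191, 0.1043]
tool_rot: [0.0, 0.989, 0.147, -0.0]
contact_force: [0.5, 0.0, 0.5]
gripper_width: 0.999
grasp_force: 0.0
```

>>> {"method": "jog_arm", "body": {
  "deltas": [
    [0,0,0,0,0,0,0.6],
    [0,0,0,0,0,0,0.4],
    [0,0,0,0,0,0,0.35],
    [0,0,0,0,0,0,0.3],
    [0,0,0,0,0,0,0.2],
    [0,0,0,0,0,0,0.1],
    [0,0,0,0,0,0,0],
    [0,0,0,0,0,0,0],
    [0,0,0,0,0,0,0]
  ],
  "newtons": 40
}}

```text
t: 3.8
eef_pos: [0.4666, -0.1907, 0.1045]
tool_rot: [0.0, 0.989, 0.148, 0.0]
contact_force: [1.4, -1.0, 4.4]
gripper_width: 0.241
grasp_force: 39.9
```

>>> {"method": "jog_arm", "body": {
  "deltas": [
    [0,0,0.005,0,0,0,0],
    [0,0,0.01,0,0,0,0],
    [0,0,0.012,0,0,0,0],
    [0,0,0.015,0,0,0,0],
    [0,0,0.02,0,0,0,0],
    [0,0,0.025,0,0,0,0],
    [0,0,0.025,0,0,0,0],
    [0,0,0.02,0,0,0,0],
    [0,0,0.01,0,0,0,0],
    [0,0,0,0,0,0,0]
  ]
}}

```text
t: 4.8
eef_pos: [0.4669, -0.1903, 0.2479]
tool_rot: [0.001, 0.989, 0.148, 0.001]
contact_force: [-0.6, -0.7, -0.5]
gripper_width: 0.243
grasp_force: 39.5
```

Run:
```python
from h import *
o=bot.get_obs();print({k:np.round(o[k],4).tolist() for k in("t","q","eef_pos","contact_force")})
e=o["eef_pos"]
out=[]
for n in("scene","top"):
    im=cam(n)["img"][:,:,::-1].copy()
    P=np.array([[e[0],e[1],e[2]-.003-.095],[e[0],e[1],e[2]-.003]]);p=proj(n,P);print(p)
    x,y=p.mean(0).astype(int)
    out.append(cv2.resize(im[y-50:y+50,x-50:x+50],(400,400),interpolation=cv2.INTER_CUBIC)); print(x-50,y-50)
cv2.imwrite("pics/c4.png",np.hstack(out))
```

```text
{'t': 4.8, 'q': [0.4932, 0.2159, -0.2638, 1.95, 0.0674, 0.9815, -1.0758], 'eef_pos': [0.4669, -0.1903, 0.2479], 'contact_force': [-0.5512, -0.6829, -0.5004]}
[[365.23502218 196.0286781 ]
 [367.9784973  175.18679988]]
316 135
[[348.30103954 233.13859287]
 [350.5855489  229.19718934]]
299 181
```

View pics/c4.png

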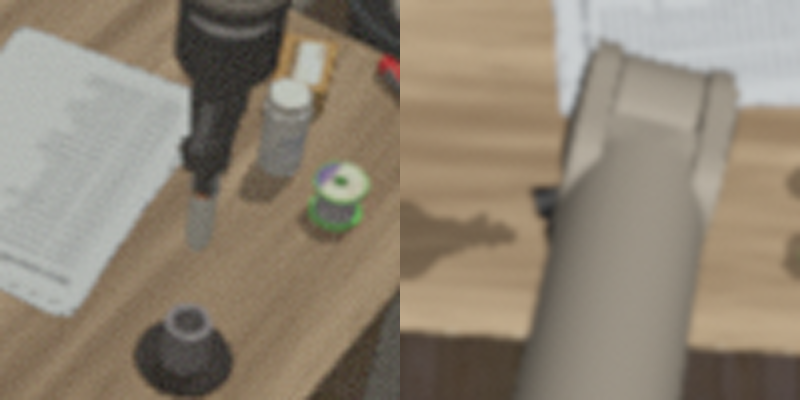

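The window appears at scene (365.5,197), within 1 px of the prediction, so the scanner hangs straight. I'll carry it to the label.

>>> {"method": "jog_arm", "body": {
  "deltas": [
    [0.003,0.013,0,0,0,0,0],
    [0.007,0.03,0,0,0,0,0],
    [0.009,0.037,0,0,0,0,0],
    [0.009,0.037,0,0,0,0,0],
    [0.009,0.037,0,0,0,0,0],
    [0.009,0.037,0,0,0,0,0],
    [0.009,0.037,0,0,0,0,0],
    [0.009,0.037,0,0,0,0,0],
    [0.007,0.03,0,0,0,0,0],
    [0.004,0.018,0,0,0,0,0]
  ]
}}

```text
t: 5.9
eef_pos: [0.5405, 0.127, 0.2452]
tool_rot: [-0.001, 0.989, 0.15, -0.001]
contact_force: [-0.7, -0.2, -0.2]
gripper_width: 0.245
grasp_force: 39.5
```

>>> {"method": "jog_arm", "body": {
  "deltas": [
    [0.002,0.011,0,0,0,0,0],
    [0.001,0.005,-0.004,0,0,0,0],
    [0,0.001,-0.01,0,0,0,0],
    [0,0,-0.01,0,0,0,0],
    [0,0,-0.007,0,0,0,0],
    [0,0,-0.003,0,0,0,0],
    [0,0,0,0,0,0,0],
    [0,0,0,0,0,0,0]
  ]
}}

```text
t: 6.7
eef_pos: [0.5446, 0.1393, 0.2125]
tool_rot: [-0.0, 0.989, 0.148, 0.0]
contact_force: [0.1, 0.7, -1.0]
gripper_width: 0.241
grasp_force: 39.5
```

Run:
```python
from h import *
o=bot.get_obs();print({k:np.round(o[k],4).tolist() for k in("t","q","eef_pos","tool_rot","contact_force")})
e=o["eef_pos"]
im=cam("scene")["img"][:,:,::-1].copy()
print(proj("scene",[[e[0],e[1],e[2]-.098],[.545,.1395,.078],[.466,-.192,.052]]))
cv2.imwrite("pics/c5.png",cv2.resize(im[200:310,220:340],(600,550),interpolation=cv2.INTER_CUBIC))
```

```text
{'t': 6.7, 'q': [-0.0169, 0.3701, -0.4298, 1.8479, 0.1848, 0.9624, -1.8016], 'eef_pos': [0.5446, 0.1393, 0.2125], 'tool_rot': [-0.0, 0.989, 0.1476, 0.0002], 'contact_force': [0.1168, 0.7433, -1.016]}
[[278.36732956 258.86263276]
 [278.97408883 265.60525541]
 [363.21213479 215.20655408]]
```

View pics/c5.png

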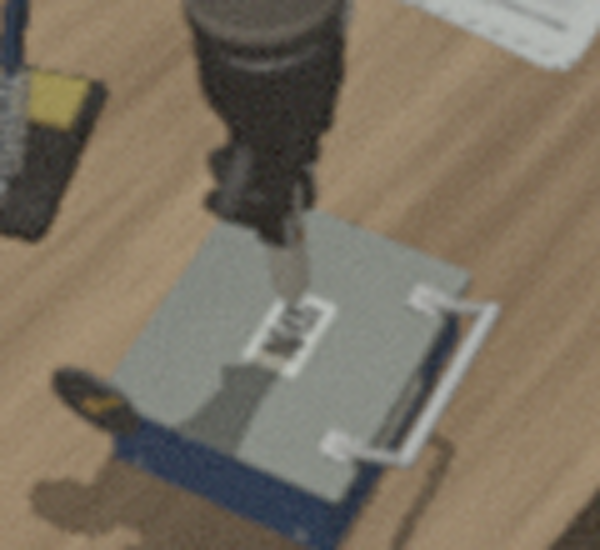

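The window is at crop (292,297) and the label centre at (289,332), so it points at the middle from about 3.5 cm up. I'll hold it there.

>>> {"method": "jog_arm", "body": {
  "deltas": [
    [0,0,0,0,0,0,0],
    [0,0,0,0,0,0,0],
    [0,0,0,0,0,0,0],
    [0,0,0,0,0,0,0],
    [0,0,0,0,0,0,0],
    [0,0,0,0,0,0,0],
    [0,0,0,0,0,0,0],
    [0,0,0,0,0,0,0],
    [0,0,0,0,0,0,0],
    [0,0,0,0,0,0,0]
  ]
}}

```text
t: 7.75
eef_pos: [0.5444, 0.1395, 0.2123]
tool_rot: [0.0, 0.989, 0.148, -0.0]
contact_force: [0.1, 0.6, -0.7]
gripper_width: 0.249
grasp_force: 39.5
```

>>> {"method": "jog_arm", "body": {
  "deltas": [
    [0,0,0,0,0,0,0],
    [0,0,0,0,0,0,0],
    [0,0,0,0,0,0,0],
    [0,0,0,0,0,0,0],
    [0,0,0,0,0,0,0],
    [0,0,0.005,0,0,0,0],
    [0,0,0.015,0,0,0,0],
    [0,0,0.012,0,0,0,0],
    [0,0,0.005,0,0,0,0],
    [-0.003,-0.013,0,0,0,0,0]
  ]
}}

```text
t: 8.75
eef_pos: [0.5421, 0.1283, 0.251]
tool_rot: [-0.001, 0.989, 0.149, 0.002]
contact_force: [-0.3, -0.3, -0.8]
gripper_width: 0.248
grasp_force: 39.5
```

>>> {"method": "jog_arm", "body": {
  "deltas": [
    [-0.007,-0.03,0,0,0,0,0],
    [-0.009,-0.037,0,0,0,0,0],
    [-0.009,-0.037,0,0,0,0,0],
    [-0.009,-0.037,0,0,0,0,0],
    [-0.009,-0.037,0,0,0,0,0],
    [-0.009,-0.037,0,0,0,0,0],
    [-0.009,-0.037,0,0,0,0,0],
    [-0.007,-0.03,0,0,0,0,0],
    [-0.004,-0.018,0,0,0,0,0],
    [-0.003,-0.017,0,0,0,0,0]
  ]
}}

```text
t: 9.75
eef_pos: [0.4647, -0.1927, 0.249]
tool_rot: [0.0, 0.989, 0.147, -0.001]
contact_force: [0.9, 0.4, -0.5]
gripper_width: 0.241
grasp_force: 39.5
```

>>> {"method": "jog_arm", "body": {
  "deltas": [
    [0,0,0,0,0,0,0],
    [0,0,0,0,0,0,0],
    [0,0,0,0,0,0,0]
  ]
}}

```text
t: 10.05
eef_pos: [0.4664, -0.1895, 0.2492]
tool_rot: [-0.0, 0.989, 0.148, -0.0]
contact_force: [-0.2, 0.1, -1.1]
gripper_width: 0.243
grasp_force: 39.5
```

>>> {"method": "jog_arm", "body": {
  "deltas": [
    [0,-0.001,-0.02,0,0,0,0],
    [0,0,-0.025,0,0,0,0],
    [0,0,-0.02,0,0,0,0],
    [0,0,-0.015,0,0,0,0],
    [0,0,-0.012,0,0,0,0],
    [0,0,-0.012,0,0,0,0],
    [0,0,-0.012,0,0,0,0],
    [0,0,-0.012,0,0,0,0],
    [0,0,-0.008,0,0,0,0],
    [0,0,-0.003,0,0,0,0]
  ]
}}

```text
t: 11.05
eef_pos: [0.4661, -0.1914, 0.1094]
tool_rot: [-0.0, 0.989, 0.148, -0.0]
contact_force: [-0.3, -0.5, -0.6]
gripper_width: 0.243
grasp_force: 39.5
```

>>> {"method": "jog_arm", "body": {
  "deltas": [
    [0,0,-0.002,0,0,0,0],
    [0,0,-0.001,0,0,0,0],
    [0,0,0,0,0,0,0],
    [0,0,0,0,0,0,0]
  ]
}}

```text
t: 11.45
eef_pos: [0.4667, -0.1916, 0.1077]
tool_rot: [0.0, 0.989, 0.148, 0.0]
contact_force: [0.9, 0.2, -0.4]
gripper_width: 0.243
grasp_force: 39.5
```

>>> {"method": "jog_arm", "body": {
  "deltas": [
    [0,0,-0.001,0,0,0,0],
    [0,0,-0.001,0,0,0,0],
    [0,0,-0.001,0,0,0,0],
    [0,0,0,0,0,0,0]
  ],
  "newtons": 20
}}

```text
t: 11.85
eef_pos: [0.4666, -0.1915, 0.1046]
tool_rot: [0.0, 0.989, 0.148, 0.0]
contact_force: [-0.9, -0.2, 3.0]
gripper_width: 0.245
grasp_force: 39.8
```

>>> {"method": "jog_arm", "body": {
  "deltas": [
    [0,0,0,0,0,0,0.28],
    [0,0,0,0,0,0,0.32],
    [0,0,0,0,0,0,0.38],
    [0,0,0,0,0,0,0.5],
    [0,0,0,0,0,0,0.7],
    [0,0,0,0,0,0,0.9],
    [0,0,0,0,0,0,1],
    [0,0,0,0,0,0,1],
    [0,0,0,0,0,0,1]
  ]
}}

```text
t: 12.75
eef_pos: [0.4664, -0.1915, 0.1043]
tool_rot: [0.0, 0.989, 0.148, 0.0]
contact_force: [-0.6, 0.3, -0.6]
gripper_width: 1.003
grasp_force: 0.0
```

>>> {"method": "jog_arm", "body": {
  "deltas": [
    [0,0,0.01,0,0,0,1],
    [0,0,0.02,0,0,0,1],
    [0,0,0.025,0,0,0,1],
    [0,0,0.03,0,0,0,1],
    [0,0,0.03,0,0,0,1],
    [0,0,0.02,0,0,0,1],
    [0,0,0.01,0,0,0,1],
    [0,0,0,0,0,0,1]
  ]
}}

```text
t: 13.55
eef_pos: [0.4671, -0.1917, 0.2508]
tool_rot: [0.001, 0.989, 0.148, 0.001]
contact_force: [-0.8, 0.7, 0.1]
gripper_width: 0.999
grasp_force: 0.0
```

Run:
```python
from h import *
o=bot.get_obs();print({k:np.round(o[k],4).tolist() for k in("t","q","eef_pos","tool_rot","contact_force")})
im=cam("scene")["img"][:,:,::-1].copy()
cv2.imwrite("pics/c6.png",cv2.resize(im[150:270,300:420],(480,480),interpolation=cv2.INTER_CUBIC))
```

```text
{'t': 13.55, 'q': [0.5016, 0.214, -0.2703, 1.9452, 0.0684, 0.988, -1.0746], 'eef_pos': [0.4671, -0.1917, 0.2508], 'tool_rot': [0.0007, 0.989, 0.1478, 0.0013], 'contact_force': [-0.7993, 0.6641, 0.0893]}
```

View pics/c6.png

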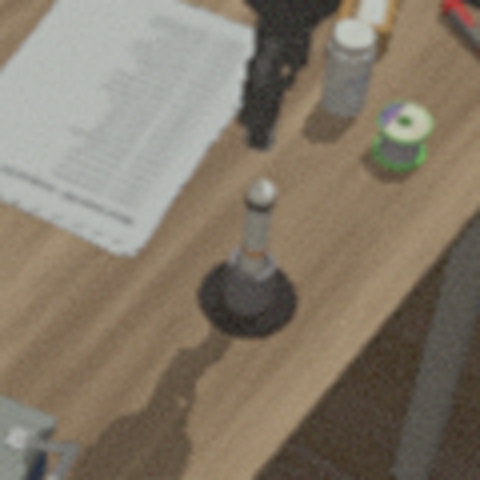

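The scanner is back upright in its stand, cap at crop (261,192). Next I'll move above the handle, turning +1.47 rad.

>>> {"method": "jog_arm", "body": {
  "deltas": [
    [-0.001,0.01,0,0,0,0.05,0.6],
    [-0.002,0.02,0,0,0,0.1,0.4],
    [-0.002,0.022,0,0,0,0.1,0.3],
    [-0.002,0.022,0,0,0,0.1,0.28],
    [-0.002,0.022,0,0,0,0.1,0.28],
    [-0.002,0.022,0,0,0,0.1,0.28],
    [-0.002,0.022,0,0,0,0.1,0.28],
    [-0.002,0.022,0,0,0,0.1,0.28],
    [-0.002,0.022,0,0,0,0.1,0.28],
    [-0.002,0.022,0,0,0,0.1,0.28]
  ]
}}

```text
t: 14.6
eef_pos: [0.4461, 0.016, 0.248]
tool_rot: [-0.001, 0.81, 0.587, -0.001]
contact_force: [0.1, 0.7, -0.1]
gripper_width: 0.283
grasp_force: 0.0
```

>>> {"method": "jog_arm", "body": {
  "deltas": [
    [-0.002,0.022,-0.01,0,0,0.1,0.28],
    [-0.002,0.022,-0.02,0,0,0.1,0.28],
    [-0.002,0.022,-0.02,0,0,0.1,0.28],
    [-0.002,0.022,-0.02,0,0,0.1,0.28],
    [0,0.01,-0.01,0,0,0.07,0.28],
    [0,0.006,0,0,0,0.05,0.28],
    [0,0,0,0,0,0,0.28],
    [0,0,0,0,0,0,0.28]
  ]
}}

```text
t: 15.4
eef_pos: [0.4393, 0.1181, 0.1691]
tool_rot: [-0.0, 0.635, 0.773, -0.0]
contact_force: [0.9, -0.3, 0.4]
gripper_width: 0.277
grasp_force: 0.0
```

Run:
```python
from h import *
o=bot.get_obs();print({k:np.round(o[k],4).tolist() for k in("t","q","eef_pos","tool_rot","contact_force","gripper_width")})
e=o["eef_pos"];im=cam("scene")["img"][:,:,::-1].copy()
print(proj("scene",[e+[0,0,-.022],[.441,.119,.096]]))
print(2*np.arctan2(o["tool_rot"][2],o["tool_rot"][1]))
cv2.imwrite("pics/c7.png",cv2.resize(im[200:320,230:350],(600,600),interpolation=cv2.INTER_CUBIC))
```

```text
{'t': 15.4, 'q': [0.1741, 0.2955, -0.6586, 2.1105, 0.2483, 0.8111, -0.441], 'eef_pos': [0.4393, 0.1181, 0.1691], 'tool_rot': [-0.0002, 0.6348, 0.7726, -0.0003], 'contact_force': [0.8681, -0.2654, 0.3646], 'gripper_width': 0.2769}
[[311.24214238 267.14591805]
 [310.68266252 276.59121017]]
1.765989826568988
```

View pics/c7.png

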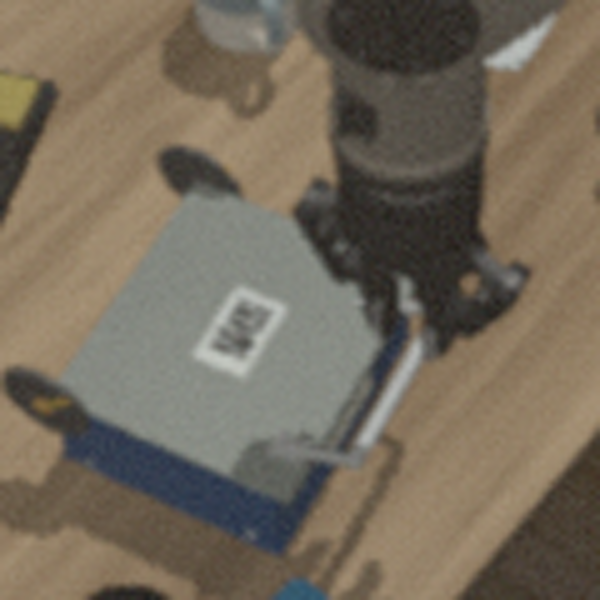

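The bar, around crop (400,385), lies between the two fingers at (380,310) and (430,340). I'll go down slowly onto it and close.

>>> {"method": "jog_arm", "body": {
  "deltas": [
    [0.001,0.001,-0.008,0,0,0,0.28],
    [0,0,-0.012,0,0,0,0.28],
    [0,0,-0.012,0,0,0,0.28],
    [0,0,-0.01,0,0,0,0.28],
    [0,0,-0.01,0,0,0,0.28],
    [0,0,-0.008,0,0,0,0.28],
    [0,0,-0.006,0,0,0,0.28],
    [0,0,-0.001,0,0,0,0.28],
    [0,0,0,0,0,0,0.28]
  ]
}}

```text
t: 16.35
eef_pos: [0.4404, 0.1196, 0.1022]
tool_rot: [-0.0, 0.634, 0.773, -0.0]
contact_force: [0.2, -1.1, -0.9]
gripper_width: 0.279
grasp_force: 0.0
```

>>> {"method": "jog_arm", "body": {
  "deltas": [
    [0,0,0,0,0,0,0.22],
    [0,0,0,0,0,0,0.18],
    [0,0,0,0,0,0,0.12],
    [0,0,0,0,0,0,0.06],
    [0,0,0,0,0,0,0],
    [0,0,0,0,0,0,0],
    [0,0,0,0,0,0,0]
  ],
  "newtons": 40
}}

```text
t: 17.05
eef_pos: [0.4459, 0.1208, 0.1044]
tool_rot: [0.003, 0.635, 0.773, 0.005]
contact_force: [12.1, 1.0, -3.5]
gripper_width: 0.097
grasp_force: 38.9
```

It's gripped, but the bar lies about 5 mm farther towards +x than I estimated. I'll relieve the side load and work out the arc from the measured position.

>>> {"method": "jog_arm", "body": {
  "deltas": [
    [0.002,0,0,0,0,0,0],
    [0.002,0,0,0,0,0,0],
    [0.002,0.001,0,0,0,0,0],
    [0,0,0,0,0,0,0],
    [0,0,0,0,0,0,0]
  ]
}}

```text
t: 17.55
eef_pos: [0.4459, 0.1207, 0.1026]
tool_rot: [-0.0, 0.634, 0.773, -0.0]
contact_force: [-1.7, 0.9, 4.9]
gripper_width: 0.099
grasp_force: 39.8
```

Run:
```python
from h import *
o=bot.get_obs();print({k:np.round(o[k],4).tolist() for k in("t","eef_pos","tool_rot","contact_force","q")})
b=np.arctan2(24,186);r=.1875;y=.196
def H(t): h=-r*np.cos(b+t);return np.array([h*np.cos(y),h*np.sin(y),r*np.sin(b+t)])
th=np.arange(0,.9501,.05)
print(np.c_[th[1:],np.diff([H(t) for t in th],axis=0)*1e3].round(2).tolist());print(*[(t,(H(t)-H(0)).round(4).tolist()) for t in(.35,.713,.8,.95)])
```

```text
{'t': 17.55, 'eef_pos': [0.4459, 0.1207, 0.1026], 'tool_rot': [-0.0001, 0.6343, 0.7731, -0.0004], 'contact_force': [-1.6991, 0.9362, 4.874], 'q': [0.1022, 0.4161, -0.5958, 2.1465, 0.3696, 0.6792, -0.5494]}
[[0.05, 1.4, 0.28, 9.26], [0.1, 1.86, 0.37, 9.18], [0.15, 2.3, 0.46, 9.07], [0.2, 2.75, 0.55, 8.95], [0.25, 3.18, 0.63, 8.79], [0.3, 3.61, 0.72, 8.62], [0.35, 4.03, 0.8, 8.43], [0.4, 4.43, 0.88, 8.21], [0.45, 4.83, 0.96, 7.98], [0.5, 5.22, 1.04, 7.72], [0.55, 5.59, 1.11, 7.44], [0.6, 5.95, 1.18, 7.15], [0.65, 6.29, 1.25, 6.84], [0.7, 6.62, 1.31, 6.51], [0.75, 6.93, 1.38, 6.16], [0.8, 7.22, 1.43, 5.8], [0.85, 7.5, 1.49, 5.43], [0.9, 7.75, 1.54, 5.04], [0.95, 7.99, 1.59, 4.64]]
(0.35, [0.0191, 0.0038, 0.0623]) (0.713, [0.0598, 0.0119, 0.1158]) (0.8, [0.0722, 0.0143, 0.1261]) (0.95, [0.0954, 0.019, 0.1412])
```

>>> {"method": "jog_arm", "body": {
  "deltas": [
    [0.0007,0.0001,0.0046,0,0,0,0],
    [0.0007,0.0001,0.0046,0,0,0,0],
    [0.0009,0.0002,0.0046,0,0,0,0],
    [0.001,0.0002,0.0046,0,0,0,0],
    [0.0011,0.0002,0.0045,0,0,0,0],
    [0.0012,0.0002,0.0045,0,0,0,0],
    [0.0013,0.0003,0.0045,0,0,0,0],
    [0.0014,0.0003,0.0045,0,0,0,0],
    [0.0016,0.0003,0.0044,0,0,0,0],
    [0.0016,0.0003,0.0044,0,0,0,0]
  ]
}}

```text
t: 18.55
eef_pos: [0.4567, 0.1229, 0.1475]
tool_rot: [-0.001, 0.634, 0.773, -0.001]
contact_force: [-3.4, 4.5, -0.3]
gripper_width: 0.098
grasp_force: 38.9
```

>>> {"method": "jog_arm", "body": {
  "deltas": [
    [0.0018,0.0004,0.0043,0,0,0,0],
    [0.0018,0.0004,0.0043,0,0,0,0],
    [0.002,0.0004,0.0042,0,0,0,0],
    [0.002,0.0004,0.0042,0,0,0,0],
    [0.0022,0.0004,0.0041,0,0,0,0],
    [0.0022,0.0004,0.0041,0,0,0,0],
    [0.0024,0.0005,0.004,0,0,0,0],
    [0.0024,0.0005,0.004,0,0,0,0],
    [0.0026,0.0005,0.0039,0,0,0,0],
    [0.0026,0.0005,0.0038,0,0,0,0]
  ]
}}

```text
t: 19.55
eef_pos: [0.4773, 0.1273, 0.1882]
tool_rot: [-0.002, 0.634, 0.773, -0.002]
contact_force: [-8.5, 3.3, 3.8]
gripper_width: 0.095
grasp_force: 39.0
```

>>> {"method": "jog_arm", "body": {
  "deltas": [
    [0.0022,0.0004,0.0037,0,0,0,0],
    [0.0022,0.0004,0.0037,0,0,0,0],
    [0.0026,0.0006,0.0036,0,0,0,0],
    [0.0026,0.0006,0.0036,0,0,0,0],
    [0.0029,0.0006,0.0034,0,0,0,0],
    [0.0029,0.0006,0.0034,0,0,0,0],
    [0.0033,0.0007,0.0033,0,0,0,0],
    [0.0033,0.0007,0.0032,0,0,0,0],
    [0.0034,0.0007,0.0031,0,0,0,0],
    [0.0034,0.0007,0.0031,0,0,0,0]
  ]
}}

```text
t: 20.55
eef_pos: [0.5065, 0.1335, 0.2228]
tool_rot: [-0.001, 0.634, 0.773, -0.002]
contact_force: [-8.4, 3.3, 6.6]
gripper_width: 0.1
grasp_force: 39.2
```

>>> {"method": "jog_arm", "body": {
  "deltas": [
    [0.0036,0.0007,0.0029,0,0,0,0],
    [0.0036,0.0007,0.0029,0,0,0,0],
    [0.0037,0.0007,0.0027,0,0,0,0],
    [0.0037,0.0007,0.0027,0,0,0,0],
    [0.0039,0.0008,0.0025,0,0,0,0],
    [0.0039,0.0008,0.0025,0,0,0,0],
    [0.004,0.0008,0.0023,0,0,0,0],
    [0.004,0.0008,0.0023,0,0,0,0],
    [0,0,0,0,0,0,0],
    [0,0,0,0,0,0,0]
  ]
}}

```text
t: 21.55
eef_pos: [0.5386, 0.1402, 0.2453]
tool_rot: [-0.0, 0.634, 0.773, 0.0]
contact_force: [-7.1, 2.6, 12.5]
gripper_width: 0.097
grasp_force: 41.2
```

Run:
```python
from h import *
o=bot.get_obs();print({k:np.round(o[k],4).tolist() for k in("t","eef_pos","tool_rot","contact_force")})
im=cam("scene")["img"][:,:,::-1].copy()
cv2.imwrite("pics/c8.png",cv2.resize(im[190:310,220:340],(720,600),interpolation=cv2.INTER_CUBIC))
d=(o["eef_pos"]-[.4459,.1207,.1026]);h=-.186+np.hypot(*d[:2]);z=.024+d[2];print(np.hypot(h,z),np.arctan2(z,-h)-.1283)
```

```text
{'t': 21.55, 'eef_pos': [0.5386, 0.1402, 0.2453], 'tool_rot': [-0.0002, 0.6342, 0.7732, 0.0002], 'contact_force': [-7.1154, 2.606, 12.4751]}
0.19007440387156568 0.9415381212224528
```

Run:
```python
from h import *
P=np.array([[.4459,.1207,.1026],[.4567,.1229,.1475],[.4773,.1273,.1882],[.5065,.1335,.2228],[.5386,.1402,.2453]])
u=np.array([np.cos(.196),np.sin(.196)]);s=P[:,:2]@u;z=P[:,2]
print(s, P[:,:2]@[-u[1],u[0]])
for r0 in (.1875,None):
    f=(lambda p:np.hypot(s-p[0],z-p[1])-.1875) if r0 else (lambda p:np.hypot(s-p[0],z-p[1])-p[2])
    r=least_squares(f,[s[0]+.186,.078,.1875]);c=r.x
    print(c.round(4),(r.fun*1e3).round(2),(np.arctan2(z-c[1],c[0]-s)-.1283).round(3))
```

```text
[0.46086856 0.47189022 0.49295269 0.52280104 0.55559125] [0.0315511  0.03160571 0.03190966 0.03230433 0.03262465]
[0.6474 0.0821 0.1875] [ 0.13 -0.22 -0.13  0.45 -0.23] [-0.019  0.229  0.474  0.718  0.93 ]
[0.6472 0.0822 0.1873] [ 0.14 -0.22 -0.13  0.44 -0.22] [-0.019  0.228  0.474  0.718  0.931]
```

>>> {"method": "jog_arm", "body": {
  "deltas": [
    [-0.004,-0.0008,-0.002,0,0,0,0],
    [-0.004,-0.0008,-0.0021,0,0,0,0],
    [-0.0039,-0.0008,-0.0022,0,0,0,0],
    [-0.0039,-0.0008,-0.0023,0,0,0,0],
    [-0.0038,-0.0007,-0.0023,0,0,0,0],
    [-0.0037,-0.0007,-0.0024,0,0,0,0],
    [-0.0036,-0.0007,-0.0025,0,0,0,0],
    [-0.0036,-0.0007,-0.0026,0,0,0,0],
    [-0.0035,-0.0007,-0.0027,0,0,0,0],
    [0,0,0,0,0,0,0]
  ]
}}

```text
t: 22.6
eef_pos: [0.5057, 0.1332, 0.2222]
tool_rot: [0.0, 0.634, 0.773, 0.001]
contact_force: [3.2, 5.8, -3.5]
gripper_width: 0.095
grasp_force: 39.4
```

>>> {"method": "jog_arm", "body": {
  "deltas": [
    [0,0,0,0,0,0,0],
    [0,0,0,0,0,0,0],
    [0,0,0,0,0,0,0]
  ]
}}

```text
t: 22.9
eef_pos: [0.506, 0.1333, 0.2225]
tool_rot: [0.0, 0.634, 0.773, 0.001]
contact_force: [3.0, 5.2, -3.2]
gripper_width: 0.099
grasp_force: 39.4
```

Run:
```python
from h import *
o=bot.get_obs();e=o["eef_pos"];print({k:np.round(o[k],4).tolist() for k in("t","eef_pos","tool_rot","contact_force")})
s=e[:2]@[np.cos(.196),np.sin(.196)];print(np.arctan2(e[2]-.082,.6473-s)-.1283,np.hypot(e[2]-.082,.6473-s))
im=cam("scene")["img"][:,:,::-1].copy()
cv2.imwrite("pics/c9.png",cv2.resize(im[200:300,215:345],(780,600),interpolation=cv2.INTER_CUBIC))
```

```text
{'t': 22.9, 'eef_pos': [0.506, 0.1333, 0.2225], 'tool_rot': [0.0002, 0.6343, 0.7731, 0.0015], 'contact_force': [2.9967, 5.1604, -3.2394]}
0.7149537600173554 0.18807517807154087
```

View pics/c9.png

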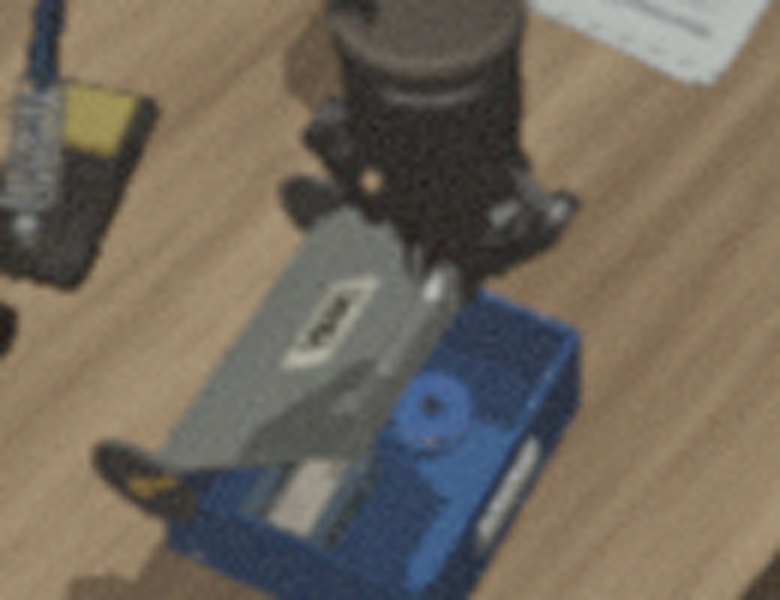

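The cover stands open with its side edge just below the yellow line on the housing at (150,485), and the label centre is at (330,323). I'll check the angle from the label's shift in the picture.

Run:
```python
from h import *
now=np.array([215+330/6,200+323/6]);shut=np.array([278.0,266.4])
u=np.array([np.cos(.196),np.sin(.196),0])
for hx in (np.array([.6235,.155,.072]),np.array([.628,.157,.072])):
  L=lambda t:hx-u*(.080*np.cos(t)-.006*np.sin(t))+[0,0,.080*np.sin(t)+.006*np.cos(t)]
  print("obs shift",now-shut,[(t,(proj("scene",L(t))-proj("scene",L(0)))[0].round(1)) for t in(.6,.65,.7,.75,.8)])
```

```text
obs shift [ -8.         -12.56666667] [(0.6, array([ -6.1, -10.5])), (0.65, array([ -7. , -11.4])), (0.7, array([ -7.8, -12.3])), (0.75, array([ -8.8, -13.3])), (0.8, array([ -9.7, -14.2]))]
obs shift [ -8.         -12.56666667] [(0.6, array([ -6.1, -10.5])), (0.65, array([ -7. , -11.4])), (0.7, array([ -7.9, -12.3])), (0.75, array([ -8.8, -13.3])), (0.8, array([ -9.8, -14.2]))]
```

The picture also gives about 0.71 rad, 5 degrees below balance. I'll hold there and hand in.

>>> {"method": "jog_arm", "body": {
  "deltas": [
    [0,0,0,0,0,0,0],
    [0,0,0,0,0,0,0],
    [0,0,0,0,0,0,0],
    [0,0,0,0,0,0,0],
    [0,0,0,0,0,0,0],
    [0,0,0,0,0,0,0],
    [0,0,0,0,0,0,0],
    [0,0,0,0,0,0,0],
    [0,0,0,0,0,0,0],
    [0,0,0,0,0,0,0]
  ]
}}

```text
t: 24.0
eef_pos: [0.5059, 0.1333, 0.2224]
tool_rot: [0.0, 0.634, 0.773, 0.001]
contact_force: [1.9, 6.3, -3.6]
gripper_width: 0.094
grasp_force: 39.4
```

```bash
python3 -c "
from station import bot
o=bot.get_obs();print(o['t'],o['eef_pos'],o['grasp_force']);print(bot.hand_in())"
```

```text
24.0 [0.50593769 0.1332633  0.22243903] 39.400341510772705
the job is handed in; nothing more can be done
None
```

The job is handed in at 24 s: I held the scanner about 3.5 cm above the label for over a second and put it back upright in its stand, then raised the cover to about 0.93 rad and eased it back to about 0.71 rad (5° below balance), where the gripper still holds it.

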